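Close the still-life stand and hold the ball tray over it

TASK

Slide the loose white half of the still-life stand up against the fixed half (the one with the steel angle at its far end) until their ends meet flush with no gap and their sides are in line, leaving the brush mug, bottle and jar alone. Then pick up the plywood tray by its handle, keeping it level so that the loose plaster ball never leaves its pocket, and carry it over the closed stand. For the painter to judge the arrangement, finish while holding the tray still and level in the air about 10 cm above the top of the stand, centred over the joint and with its long sides along the stand; do not put it down.

Things in the scene. Friction and masses are not known exactly. Their poses are not given: they have to be found in the camera images.
- stand: Fixed half of the still-life stand: white painted block 110 x 55 x 50 mm (x, y, z), screwed to the table, does not move; a small steel angle is on its far (+x) end. Origin at the centre of its underside on the table, x along its length, z up. The loose half belongs against its -x end face.
- stand_joint (a point): Point on the fixed half: middle of the top edge of its -x end face, 50 mm above the table. When the stand is closed this is the middle of the joint and of the whole 220 mm long stand top. Axes as the fixed half's.
- block_mid (a point): Centre (25 mm above its underside) of the loose half of the stand: white painted block 110 x 55 x 50 mm (x, y, z), about 0.25 to 0.5 kg, lying free on the table some 30 to 60 mm short of the fixed half's -x end and a little skewed and offset to it. x along its length, z up; can be gripped across its 55 mm width and slid. When flush its centre is 110 mm from the fixed half's origin in plan, on the fixed half's -x axis.
- tray_grip (a point): Centre of the handle rail of the plywood tray. Tray board 190 x 85 x 12 mm (x, y, z), underside 70 mm below this point and centred under it. The handle is a bridge: a rail 84 mm long (x), 14 mm thick (y), 20 mm high (z 10 mm above to 10 mm below this point), on two posts 36 mm to either side; the space beneath the rail is 38 mm high. x along the tray's length, z up. About 0.15 to 0.28 kg. A shallow round pocket 30 mm wide and 4 mm deep is 68 mm from the middle at each end.
- tray_pocket (a point): Point on the tray, over its +x pocket: where the ball's centre is when it sits in the middle of that pocket (68 mm along x from the handle's centre, 44 mm below it). The ball has some 3 mm of play around it.
- ball_center (a point): Centre of the loose plaster ball, 36 mm across, about 30 g, sitting in the tray's +x pocket; it rolls out over the 4 mm rim if the tray is tipped or jerked. Its axes mean nothing.
- mug: Bystander: white mug 72 mm wide, 90 mm high, with brushes standing up to 220 mm high. Origin at the centre of its underside.
- bottle: Bystander: clear bottle, 60 mm wide, 150 mm high. Origin at the centre of its underside.
- jar: Bystander: low glass jar, 60 mm wide, 60 mm high. Origin at the centre of its underside.
Things that resemble listed ones, but are neither listed nor needed, are in the scene too. What is shaped like the part that bears block_mid but yellow is not meant.

How it is judged:
By the outcome, as a careful person would: the job done as asked, in the order asked, and still so for the second after the job is handed in, while the arm keeps its last pose, push and grip.
It also fails if it takes over 64 s, if anything falls off the work surface, if the arm or the gripper's body presses on something with over 40 N, if the wrist force passes 120 N, or if a joint passes its speed limit or range.

ROBOT

A 6-joint arm with a two-finger parallel gripper is mounted at the origin on the work surface. World frame = base frame: x ahead of the robot, y to its left, z up, the work surface at z = 0. Lengths are in m, angles in degrees, forces in N, time in s.
With the tool pointing down it reaches from about 0.4 to 0.825 m from the base axis. Payload 7 kg.
Tool frame: the origin (TCP) lies at the very end of the fingers, on their centre line; the grasp point (between the pads) lies behind it (r.grasp_offset is the z of the grasp point in the tool frame, in m); z points along the fingers, y is the direction in which the jaws open and shut (so a half turn about z gives the same grasp; the last joint's range is limited). The gripper opens to 88 mm and grips with 3 to 60 N. Pads are 19 mm wide; open, the fingers measure 130 mm over their backs; the gripper's body (78 mm by 193 mm) begins 47 mm behind the grasp point.
Start: joints at [-53.165, 20.546, 0.682, 0, -70.136, -16.507], TCP at [0.234, -0.633, 0.227] pointing down, gripper open.
Joint ranges: [-176.03, 176.03], [-82.01, 121.73], [-58.28, 71.71], [-173.87, 95.51], [-174.79, -0.11], [-173.66, 173.66]. Speed limits (degrees/s): [136.94, 136.94, 172.46, 180, 180, 180].

INTERFACE

Orientations are given as [roll, pitch, yaw] about the fixed x, y, z axes, in that order (R = Rz(yaw) Ry(pitch) Rx(roll)).
In Python, from plant import r gives the robot as it stands. The module is installed in compiled form; this text tells all that it offers.
- The arm moves only by the tool servo_tool, never from a script. Its argument "targets" is a list of rows, each an object of numbers: "dx", "dy", "dz": the shift along the world's x, y, z in cm; "spin": the turn about the world's z in rad; "grip": the opening in per cent of the stroke, from 0 (shut) to 100 (fully open). A call has exactly 10 rows; each row is the pose to reach, as a shift and turn from the pose commanded when the call began; what a row does not reach only later rows make up. A row lasts 1/12 s, in which the tool goes at most 41.7 mm and 7.16 degrees, less where a joint would pass 70% of its speed; a pose out of reach is approached as far as the arm can. A call with a gripper value outside its range is refused whole. The fingers move at their own pace and stop on an object; "squeeze" is the grip in N (left out, the last holds). Time passes only in rows, so rows that repeat a pose let the fingers close, or fill a call up. It gives the time, the measured TCP pose, the force and the opening at its end, in the units of the state.
- r.get_state(): the state, without advancing time (a new reading comes with each control period).
- r.capture(name): name is "scene" or "top" or "wrist"; returns the picture (480x640x3 uint8, blue, green, red); there is no depth.
- r.get_calibration(name): a dict with "K" (3x3 intrinsics, pixels), "extrinsics" (4x4, takes a point from camera to world coordinates). Camera axes: x right, y down, z forward; pixel columns grow to the right and rows downward; lengths in m; the calibration is good to about 2 mm. A picture is of the moment at which its call begins: read the wrist's pose just before it. get_calibration takes no time and is no camera call; for the wrist camera it gives the pose at the moment of the call.
- r.close_job(): hands the job in, once; it reports no verdict.
Trained networks look in the newest picture that a camera, given by its name, has taken for a name from the list of things; names that differ only in an ending like _2 or _b are one class to them, and where a whole thing is asked for, a point or a joint stands for the part that bears it (a point fixed in the world has none). Each returns a list of dicts, best first, with "p" (0 to 1); they miss things now and then, are a little off and sometimes report something else, mostly with a low value. They report only what shows in the picture. A call takes as long as a camera call. They do not tell look-alikes from the thing itself.
- r.cut_out(name, camera): "mask" (480x640 bool, what is visible of it) and "extent" ([left, top, right, bottom] in pixels, round what is visible of it).
The state is a dict: "time_s": time; "joints": joint angles; "qd": joint speeds; "joint_torque": joint torques, N m; "tcp_pos": TCP position; "eef_rot": TCP orientation; "contact_force": force on the tool from outside, world axes, zero at the start; "moment": the same for the moment, N m; "gripper_width": finger opening in m.
Only numpy, scipy, OpenCV 4.12 (cv2) and the standard library are available. Lean on these libraries where they do the work, as an engineer would, in place of code of your own. Each camera call takes 0.05 s, during which the arm holds its last target. There are 200 camera calls.

## Working session

There is one attempt and no reset: what is moved stays moved. The work goes in short steps, Python scripts to look and compute and a tool call to move; the robot and the scene stay as the last step left them, time stands still between calls to the robot, and variables do not carry over. Pictures are saved under pics/ and viewed, about 8 in all and at most 12, crops included, and the job is handed in when it is done.

Besides the shell and the picture viewer there is one more tool, called after "Call:" as name([rows], argument=value, ...), one row to a line, values as JSON. servo_tool: Moves the arm, as the interface text tells. Its arguments: {"type":"object","properties":{"targets":{"type":"array"},"squeeze":{"type":"number"}},"required":["targets"]}

```bash
mkdir -p pics; python3 - <<'E'
from plant import r
import cv2,numpy as np
s=r.get_state();print(s['tcp_pos'],s['eef_rot'],s['gripper_width'],s['time_s'],r.grasp_offset)
for c in ['scene','top']:
    im=r.capture(c);cv2.imwrite(f'pics/{c}0.png',im)
    k=r.get_calibration(c);print(c,k['K'],k['extrinsics'])
    for n in ['stand','block_mid','tray_grip','ball_center','mug','bottle','jar']:
        for d in r.cut_out(n,c)[:4]:
            print(n,round(d['p'],2),d['extent'],np.argwhere(d['mask']).mean(0)[::-1].round(1),d['mask'].sum())
print(r.get_state()['time_s'])
E
```

```text
[ 0.2342992  -0.63251586  0.22563395] [ 1.79906133e+02 -9.27437529e-03 -1.59675861e+02] 0.08804606421680831 0.0 -0.0188
scene [[557.83481403   0.         317.48363424]
 [  0.         557.83481403 232.76784516]
 [  0.           0.           1.        ]] [[-0.36249791  0.64747043 -0.67035611  1.57993571]
 [ 0.93175874  0.23594073 -0.27596669  0.43750705]
 [-0.02051596 -0.72464751 -0.68881425  1.16166513]
 [ 0.          0.          0.          1.        ]]
stand 0.7 [217.0, 224.8, 242.1, 270.3] [231.3 246.8] 960
block_mid 0.93 [270.5, 203.3, 313.1, 237.7] [290.3 219.4] 885
block_mid 0.93 [246.3, 157.4, 277.3, 194.9] [259.2 175.4] 681
block_mid 0.63 [233.4, 191.1, 258.4, 225.9] [245.4 207.6] 687
tray_grip 0.94 [350.2, 263.9, 415.5, 321.6] [381.8 291.5] 1696
ball_center 0.58 [363.4, 297.9, 378.4, 308.5] [369.3 302.8] 138
mug 0.39 [215.4, 226.2, 247.9, 269.5] [231.3 247.1] 999
bottle 0.74 [168.6, 156.6, 187.0, 205.1] [176.6 180.9] 716
bottle 0.45 [215.6, 225.4, 245.1, 270.8] [231.6 246.7] 951
jar 0.61 [280.3, 284.6, 300.9, 315.4] [289.6 299.1] 577
jar 0.39 [496.7, 238.3, 538.9, 305.5] [513.5 282.2] 1235
top [[461.57434515   0.         330.57868484]
 [  0.         461.57434515 235.57973926]
 [  0.           0.           1.        ]] [[ 0.01945195 -0.99319445  0.11483208  0.3636113 ]
 [-0.99950165 -0.01646133  0.02693453 -0.0219593 ]
 [-0.02486094 -0.11529878 -0.9930197   1.51715758]
 [ 0.          0.          0.          1.        ]]
stand 0.62 [395.0, 193.0, 422.5, 236.2] [409.2 214.6] 808
block_mid 0.92 [419.3, 304.5, 441.7, 336.5] [430.8 317.8] 758
block_mid 0.84 [407.2, 246.9, 436.7, 285.6] [421.3 266. ] 727
block_mid 0.82 [354.5, 250.0, 393.0, 277.0] [373.4 264.2] 698
tray_grip 0.78 [250.9, 181.9, 293.2, 245.2] [270.8 214.8] 1451
mug 0.84 [141.8, 215.1, 186.2, 247.3] [165.9 235.3] 642
bottle 0.62 [485.2, 259.6, 515.8, 277.2] [500.6 268.4] 467
jar 0.87 [327.5, 165.0, 347.1, 186.7] [336.  175.3] 300
0.8
```

```bash
python3 - <<'E'
import cv2
a=cv2.imread('pics/top0.png')[130:370,120:540];cv2.imwrite('pics/top0c.png',cv2.resize(a,(798,456),interpolation=2))
E
```

```text
(no output)
```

View pics/top0c.png

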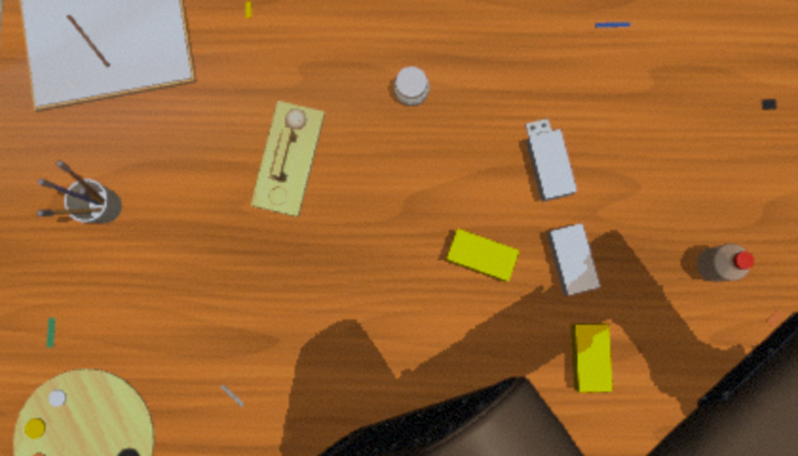

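View pics/scene0.png

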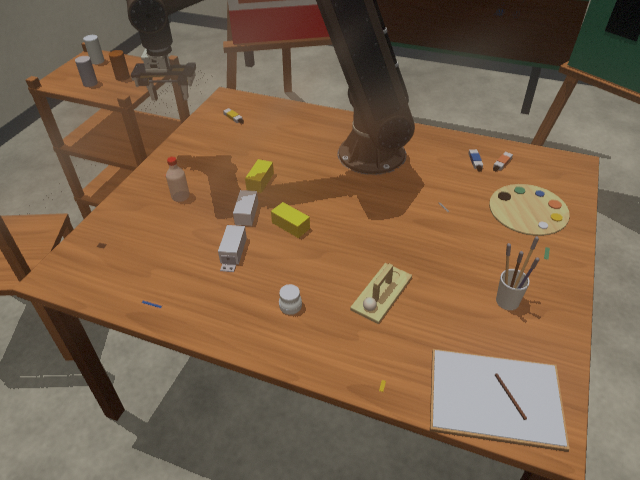

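The top view shows the fixed white half, with its angle, at px (409,214). The loose white half is at (421,266), and the yellow look-alikes are at (373,264) and (431,318). The tray is at (271,215) with the ball at its far end, the mug at (166,235), the bottle at (500,268) and the jar at (336,175). I choose the white block at (421,266): it is in line with the fixed half, on the side opposite its angle.

```bash
cat > h.py <<'E'
from plant import r
import cv2,numpy as np
from scipy.optimize import minimize
def proj(P,k):
    E=np.linalg.inv(k['extrinsics']);c=np.asarray(P)@E[:3,:3].T+E[:3,3];p=c@np.asarray(k['K']).T;return p[:,:2]/p[:,2:]
def ray(uv,z,k):
    E=np.array(k['extrinsics']);d=E[:3,:3]@np.linalg.inv(k['K'])@[uv[0],uv[1],1];return E[:3,3]+d*(z-E[2,3])/d[2]
def box(x,y,yaw,L,W,z0,z1):
    c,s=np.cos(yaw),np.sin(yaw)
    return np.array([[x+c*a-s*b,y+s*a+c*b,z] for z in(z0,z1) for a,b in((-L/2,-W/2),(L/2,-W/2),(L/2,W/2),(-L/2,W/2))])
def fit(mask,k,g,L,W,z0,z1):
    "x,y,yaw whose box silhouette best matches mask; g start (x,y,yaw)"
    m=cv2.GaussianBlur(mask.astype(np.float32),(0,0),1.0)
    def cost(p):
        q=cv2.convexHull(proj(box(p[0],p[1],p[2],L,W,z0,z1),k).astype(np.float32))
        im=np.zeros(mask.shape,np.uint8);cv2.fillConvexPoly(im,np.round(q*16).astype(np.int32),255,cv2.LINE_AA,4)
        return np.abs(cv2.GaussianBlur(im.astype(np.float32)/255,(0,0),1.0)-m).sum()/m.sum()
    b=None
    for d in(0,.15,-.15):
        S=np.array([[0,0,0],[.015,0,0],[0,.015,0],[0,0,.15]])+np.array(g)+[0,0,d]
        o=minimize(cost,S[0],method='Nelder-Mead',options=dict(initial_simplex=S,xatol=1e-4,fatol=1e-5))
        if b is None or o.fun<b.fun:b=o
    return b.x,b.fun
E
python3 - <<'E'
from h import *
k=r.get_calibration('top')
im=r.capture('top')
def pick(n,uv):
    D=r.cut_out(n,'top');return min(D,key=lambda d:np.hypot(*(np.argwhere(d['mask']).mean(0)[::-1]-uv)))['mask']
def show(n,v):p,f=v;print(n,p[:2].round(4),np.degrees(p[2]).round(2),'cost',round(f,3))
for n,uv,L,W,z1 in(('stand',(409,215),.11,.055,.05),('block_mid',(421,266),.11,.055,.05),('tray_grip',(271,215),.19,.085,.012)):
    g=ray(uv,z1,k);
    show(n,fit(pick(n,uv),k,(g[0],g[1],0.1 if n!='tray_grip' else -.2),L,W,0,z1))
for n,uv in(('yellow',(373,264)),('yellow2',(431,318)),('bottle',(500,268)),('jar',(336,175)),('mug',(166,240))):print(n,ray(uv,.03,k).round(3))
print('ball',ray((120+295*.526,130+119*.526),.03,k).round(3))
w=r.capture('wrist');kw=r.get_calibration('wrist');s=r.get_state()
print(s['tcp_pos'],s['eef_rot']);print(np.array(kw['extrinsics']).round(3),np.array(kw['K']).round(0))
E
```

```text
stand [ 0.6052 -0.2369] 10.38 cost 0.165
block_mid [ 0.4419 -0.2729] 17.06 cost 0.113
tray_grip [0.6122 0.2187] -13.84 cost 0.103
yellow [ 0.446 -0.12   0.03 ]
yellow2 [ 0.279 -0.304  0.03 ]
bottle [ 0.44  -0.524  0.03 ]
jar [0.737 0.004 0.03 ]
mug [0.512 0.556 0.03 ]
ball [0.675 0.203 0.03 ]
[ 0.23447333 -0.6329438   0.22658432] [-1.79999412e+02 -9.53963886e-04 -1.59671951e+02]
[[-0.347  0.892  0.291  0.156]
 [ 0.938  0.329  0.108 -0.662]
 [ 0.001  0.311 -0.951  0.384]
 [ 0.     0.     0.     1.   ]] [[340.   0. 317.]
 [  0. 340. 238.]
 [  0.   0.   1.]]
```

Call:
servo_tool([
  {"dx": 2, "dy": 3.5, "spin": -0.01},
  {"dx": 4.1, "dy": 7.1, "spin": -0.02},
  {"dx": 6.2, "dy": 10.7, "spin": -0.03},
  {"dx": 8.2, "dy": 14.3, "spin": -0.04},
  {"dx": 10.3, "dy": 17.9, "spin": -0.05},
  {"dx": 12.3, "dy": 21.5, "spin": -0.06},
  {"dx": 14.4, "dy": 25.1, "dz": -1, "spin": -0.06},
  {"dx": 16.4, "dy": 28.7, "dz": -2, "spin": -0.06},
  {"dx": 18.5, "dy": 32.2, "dz": -3.5, "spin": -0.06},
  {"dx": 20.2, "dy": 35.5, "dz": -5, "spin": -0.06},
])

```text
validation failed for argument at $.ta...
```

```bash
cat > look.py <<'E'
from h import *
import sys
def look(tag,names,view=True):
    s=r.get_state();print(s['time_s'],s['tcp_pos'].round(4),s['eef_rot'].round(2),s['gripper_width'],s['contact_force'].round(1))
    k=r.get_calibration('wrist');im=r.capture('wrist')
    for n,g in names.items():
        L,W,z1=(.19,.085,.012) if 'tray' in n else (.11,.055,.05)
        D=r.cut_out(n,'wrist');c=proj([[g[0],g[1],z1]],k)[0]
        D=[d for d in D if np.hypot(*(np.argwhere(d['mask']).mean(0)[::-1]-c))<60]
        for d in D[:1]:
            p,f=fit(d['mask'],k,g,L,W,0,z1);print(n,d['p'],p[:2].round(4),np.degrees(p[2]).round(2),'cost',round(f,3))
            q=proj(box(*p,L,W,0,z1)[4:],k).astype(int);cv2.polylines(im,[q],1,(0,0,255),1)
    cv2.imwrite(f'pics/{tag}.png',im)
E
python3 - <<'E'
from look import *
look('w1',{'stand':(.605,-.237,.18),'block_mid':(.442,-.273,.3)})
E
```

```text
1.05 [ 0.2345 -0.6329  0.2266] [-180.     -0.   -159.67] 0.0870136827574286 [ 0.6 -0.1 -0.1]
```

View pics/w1.png

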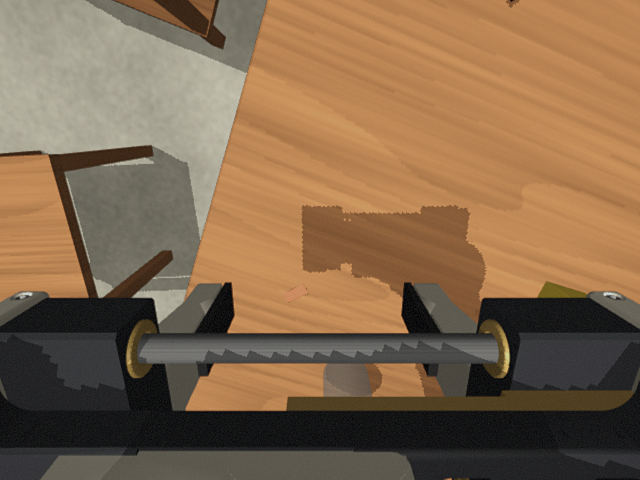

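The call was refused, most likely because rows need every field, so the arm hasn't moved. The picture shows the fingers filling the lower half, and image-up is the robot's −x. I'll therefore look from beyond the joint.

Call:
servo_tool([
  {"dx": 2, "dy": 2.2, "dz": 0, "spin": 0, "grip": 100},
  {"dx": 4, "dy": 5, "dz": 0, "spin": 0, "grip": 100},
  {"dx": 6, "dy": 8, "dz": 0, "spin": 0, "grip": 100},
  {"dx": 8.5, "dy": 11, "dz": 0, "spin": 0, "grip": 100},
  {"dx": 11, "dy": 14, "dz": 0, "spin": 0, "grip": 100},
  {"dx": 13.5, "dy": 17, "dz": 0, "spin": 0, "grip": 100},
  {"dx": 16, "dy": 20, "dz": 0, "spin": -0.02, "grip": 100},
  {"dx": 18.5, "dy": 23, "dz": 0, "spin": -0.03, "grip": 100},
  {"dx": 21, "dy": 26, "dz": 0, "spin": -0.04, "grip": 100},
  {"dx": 24, "dy": 28.5, "dz": 0, "spin": -0.05, "grip": 100},
])

```text
time_s: 2.03
tcp_pos: [0.4749, -0.3459, 0.2272]
eef_rot: [-180.0, 0.0, -162.6]
contact_force: [-0.4, -2.0, 0.1]
gripper_width: 0.0873
```

Call:
servo_tool([
  {"dx": 2.5, "dy": 2.5, "dz": 0, "spin": 0, "grip": 100},
  {"dx": 5, "dy": 5, "dz": 0, "spin": 0, "grip": 100},
  {"dx": 7.5, "dy": 7.5, "dz": -1, "spin": 0, "grip": 100},
  {"dx": 9.5, "dy": 9.5, "dz": -3, "spin": 0, "grip": 100},
  {"dx": 11, "dy": 11, "dz": -5, "spin": 0, "grip": 100},
  {"dx": 11, "dy": 11, "dz": -6, "spin": 0, "grip": 100},
  {"dx": 11, "dy": 11, "dz": -6, "spin": 0, "grip": 100},
  {"dx": 11, "dy": 11, "dz": -6, "spin": 0, "grip": 100},
  {"dx": 11, "dy": 11, "dz": -6, "spin": 0, "grip": 100},
  {"dx": 11, "dy": 11, "dz": -6, "spin": 0, "grip": 100},
])

```text
time_s: 2.87
tcp_pos: [0.5846, -0.2389, 0.168]
eef_rot: [-179.9, 0.1, -162.6]
contact_force: [-0.2, -0.4, -0.3]
gripper_width: 0.0878
```

```bash
python3 - <<'E'
from look import *
look('w2',{'stand':(.605,-.237,.18),'block_mid':(.442,-.273,.3)})
E
```

```text
2.8667 [ 0.5846 -0.2389  0.168 ] [-1.7994e+02  1.0000e-01 -1.6259e+02] 0.08779676352675511 [-0.2 -0.4 -0.3]
block_mid 0.56 [ 0.4413 -0.2743] 16.01 cost 0.028
```

View pics/w2.png

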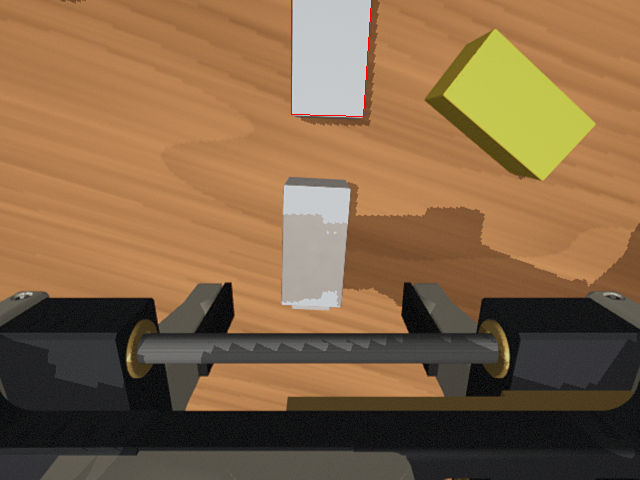

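The picture shows the loose half at the top (about (330,60), front edge at row 116) and the fixed half at (316,245), with its −x top edge at row ~186. The network missed the fixed half in this view, so I'll measure it from its edges.

```bash
cat > edge.py <<'E'
from h import *
def edges(im,k,u0,u1,rows,cols=None,rowr=None,z=.05):
    "top-face side lines of a white block (saturation step) over rows; near-edge row over cols"
    hs=cv2.cvtColor(im,cv2.COLOR_BGR2HSV)[...,1].astype(float)
    white=(hs<70)
    out=[]
    for side in(0,1):
        P=[]
        for v in rows:
            w=np.flatnonzero(white[v,u0:u1])
            if len(w)<20:continue
            P.append((u0+(w[0]-.5 if side==0 else w[-1]+.5),v))
        X=np.array([ray(p,z,k)[:2] for p in P])
        f=cv2.fitLine(X.astype(np.float32),cv2.DIST_HUBER,0,.001,.001).ravel();out.append(f)
        yaw=np.degrees(np.arctan2(f[1],f[0]));print('side',side,'yaw',round((yaw+90)%180-90,2),'pt',f[2:].round(4),'n',len(P))
    a,b=out
    t=a[:2]*np.sign(a[0])+b[:2]*np.sign(b[0]);t/=np.linalg.norm(t)
    n=np.array([-t[1],t[0]]);print('mean yaw',np.degrees(np.arctan2(t[1],t[0])).round(2),'width',(abs((b[2:]-a[2:])@n)).round(4),'axis offset n.p',(((a[2:]+b[2:])/2)@n).round(4))
    return t,n,((a[2:]+b[2:])/2)@n
E
python3 - <<'E'
from edge import *
k=r.get_calibration('wrist');im=cv2.imread('pics/w2.png')
ts,ns,o=edges(im,k,265,372,range(196,290,2))
g=cv2.cvtColor(im,cv2.COLOR_BGR2GRAY).astype(float)
# near top edge: gradient dark->bright
P=[]
for u in range(292,344,3):
    d=np.diff(g[176:200,u]);P.append((u,176+d.argmax()+1))
print([p[1] for p in P][::3]);X=np.array([ray((u,v-.5),.05,k)[:2] for u,v in P]);sx=np.median(X@ts);print('end face t.p',sx,'yaw of edge',np.degrees(np.arctan2(*(X[-1]-X[0])[::-1]))-90)
print('joint',ts*sx+ns*o,'target block',ts*(sx-.055)+ns*o)
tb,nb,ob=edges(cv2.imread('pics/w2.png'),k,275,385,range(4,110,2))
P=[]
for u in range(300,356,3):
    d=np.diff(g[100:130,u]);P.append((u,100+d.argmin()+.5))
X=np.array([ray(p,.05,k)[:2] for p in P]);bx=np.median(X@tb);print('block centre by edges',tb*(bx-.055)+nb*ob, [p[1] for p in P][::3])
E
```

```text
side 0 yaw 14.68 pt [ 0.6036 -0.2643] n 47
side 1 yaw 14.35 pt [ 0.5709 -0.2165] n 47
mean yaw 14.52 width 0.0544 axis offset n.p -0.3799
[np.int64(186), np.int64(186), np.int64(187), np.int64(187), np.int64(187), np.int64(188)]
end face t.p 0.4676722176133791 yaw of edge 15.120874803164696
joint [ 0.54799081 -0.2505585 ] target block [ 0.49474736 -0.26434748]
side 0 yaw 16.01 pt [ 0.4654 -0.2956] n 53
side 1 yaw 15.6 pt [ 0.4476 -0.2442] n 53
mean yaw 15.81 width 0.0543 axis offset n.p -0.384
block centre by edges [ 0.44046729 -0.27443174] [np.float64(113.5), np.float64(113.5), np.float64(114.5), np.float64(114.5), np.float64(114.5), np.float64(114.5), np.float64(115.5)]
```

Call:
servo_tool([
  {"dx": -3, "dy": -0.7, "dz": 0, "spin": 0, "grip": 100},
  {"dx": -6, "dy": -1.5, "dz": 0, "spin": -0.01, "grip": 100},
  {"dx": -9, "dy": -2.2, "dz": -1, "spin": -0.02, "grip": 100},
  {"dx": -12, "dy": -3, "dz": -2, "spin": -0.025, "grip": 100},
  {"dx": -13.8, "dy": -3.4, "dz": -4, "spin": -0.025, "grip": 100},
  {"dx": -14.4, "dy": -3.55, "dz": -6.5, "spin": -0.025, "grip": 100},
  {"dx": -14.4, "dy": -3.55, "dz": -9, "spin": -0.025, "grip": 100},
  {"dx": -14.4, "dy": -3.55, "dz": -11.5, "spin": -0.025, "grip": 100},
  {"dx": -14.4, "dy": -3.55, "dz": -14, "spin": -0.025, "grip": 100},
  {"dx": -14.4, "dy": -3.55, "dz": -15.6, "spin": -0.025, "grip": 100},
])

```text
time_s: 3.85
tcp_pos: [0.4396, -0.2736, 0.0091]
eef_rot: [180.0, -0.0, -164.0]
contact_force: [-0.9, 0.3, -1.1]
gripper_width: 0.0876
```

Call:
servo_tool([
  {"dx": 0, "dy": 0, "dz": 0, "spin": 0, "grip": 80},
  {"dx": 0, "dy": 0, "dz": 0, "spin": 0, "grip": 70},
  {"dx": 0, "dy": 0, "dz": 0, "spin": 0, "grip": 50},
  {"dx": 0, "dy": 0, "dz": 0, "spin": 0, "grip": 50},
  {"dx": 0, "dy": 0, "dz": 0, "spin": 0, "grip": 50},
  {"dx": 0, "dy": 0, "dz": 0, "spin": 0, "grip": 50},
  {"dx": 0, "dy": 0, "dz": 0, "spin": 0, "grip": 50},
  {"dx": 0, "dy": 0, "dz": 0, "spin": 0, "grip": 50},
  {"dx": 0, "dy": 0, "dz": 0, "spin": 0, "grip": 50},
  {"dx": 0, "dy": 0, "dz": 0, "spin": 0, "grip": 50},
], squeeze=15)

```text
time_s: 4.68
tcp_pos: [0.4413, -0.2737, 0.0118]
eef_rot: [-179.9, 0.1, -163.9]
contact_force: [-1.1, 0.4, 7.2]
gripper_width: 0.055
```

Call:
servo_tool([
  {"dx": 0.4, "dy": 0.0, "dz": 0, "spin": -0.005, "grip": 50},
  {"dx": 0.9, "dy": 0.05, "dz": 0, "spin": -0.01, "grip": 50},
  {"dx": 1.5, "dy": 0.15, "dz": 0, "spin": -0.015, "grip": 50},
  {"dx": 2.1, "dy": 0.3, "dz": 0, "spin": -0.02, "grip": 50},
  {"dx": 2.7, "dy": 0.4, "dz": 0, "spin": -0.025, "grip": 50},
  {"dx": 3.3, "dy": 0.55, "dz": 0, "spin": -0.026, "grip": 50},
  {"dx": 3.8, "dy": 0.7, "dz": 0, "spin": -0.026, "grip": 50},
  {"dx": 4.3, "dy": 0.8, "dz": 0, "spin": -0.026, "grip": 50},
  {"dx": 4.7, "dy": 0.85, "dz": 0, "spin": -0.026, "grip": 50},
  {"dx": 4.9, "dy": 0.9, "dz": 0, "spin": -0.026, "grip": 50},
])

```text
time_s: 5.52
tcp_pos: [0.4879, -0.2648, 0.0115]
eef_rot: [180.0, -0.2, -165.5]
contact_force: [-9.0, -3.0, 13.1]
gripper_width: 0.0549
```

Call:
servo_tool([
  {"dx": 0.1, "dy": 0.02, "dz": 0, "spin": 0, "grip": 50},
  {"dx": 0.2, "dy": 0.05, "dz": 0, "spin": 0, "grip": 50},
  {"dx": 0.3, "dy": 0.08, "dz": 0, "spin": 0, "grip": 50},
  {"dx": 0.4, "dy": 0.1, "dz": 0, "spin": 0, "grip": 50},
  {"dx": 0.5, "dy": 0.12, "dz": 0, "spin": 0, "grip": 50},
  {"dx": 0.5, "dy": 0.12, "dz": 0, "spin": 0, "grip": 50},
  {"dx": 0.5, "dy": 0.12, "dz": 0, "spin": 0, "grip": 50},
  {"dx": 0.5, "dy": 0.12, "dz": 0, "spin": 0, "grip": 50},
  {"dx": 0.5, "dy": 0.12, "dz": 0, "spin": 0, "grip": 50},
  {"dx": 0.5, "dy": 0.12, "dz": 0, "spin": 0, "grip": 50},
])

```text
time_s: 6.35
tcp_pos: [0.4927, -0.2636, 0.0116]
eef_rot: [180.0, -0.1, -165.5]
contact_force: [-7.3, -1.8, 11.6]
gripper_width: 0.0551
```

Call:
servo_tool([
  {"dx": 0.05, "dy": 0.01, "dz": 0.05, "spin": 0, "grip": 50},
  {"dx": 0.1, "dy": 0.02, "dz": 0.1, "spin": 0, "grip": 50},
  {"dx": 0.15, "dy": 0.04, "dz": 0.1, "spin": 0, "grip": 50},
  {"dx": 0.2, "dy": 0.05, "dz": 0.1, "spin": 0, "grip": 50},
  {"dx": 0.25, "dy": 0.06, "dz": 0.1, "spin": 0, "grip": 50},
  {"dx": 0.3, "dy": 0.08, "dz": 0.1, "spin": 0, "grip": 50},
  {"dx": 0.3, "dy": 0.08, "dz": 0.1, "spin": 0, "grip": 50},
  {"dx": 0.3, "dy": 0.08, "dz": 0.1, "spin": 0, "grip": 50},
  {"dx": 0.3, "dy": 0.08, "dz": 0.1, "spin": 0, "grip": 50},
  {"dx": 0.3, "dy": 0.08, "dz": 0.1, "spin": 0, "grip": 50},
])

```text
time_s: 7.18
tcp_pos: [0.4945, -0.263, 0.0115]
eef_rot: [179.9, -0.3, -165.5]
contact_force: [-10.2, -4.3, 7.9]
gripper_width: 0.055
```

Call:
servo_tool([
  {"dx": 0.05, "dy": 0.01, "dz": 0, "spin": 0, "grip": 50},
  {"dx": 0.1, "dy": 0.02, "dz": 0, "spin": 0, "grip": 50},
  {"dx": 0.15, "dy": 0.04, "dz": 0, "spin": 0, "grip": 50},
  {"dx": 0.2, "dy": 0.05, "dz": 0, "spin": 0, "grip": 50},
  {"dx": 0.25, "dy": 0.06, "dz": 0, "spin": 0, "grip": 50},
  {"dx": 0.3, "dy": 0.08, "dz": 0, "spin": 0, "grip": 50},
  {"dx": 0.3, "dy": 0.08, "dz": 0, "spin": 0, "grip": 50},
  {"dx": 0.3, "dy": 0.08, "dz": 0, "spin": 0, "grip": 50},
  {"dx": 0.3, "dy": 0.08, "dz": 0, "spin": 0, "grip": 50},
  {"dx": 0.3, "dy": 0.08, "dz": 0, "spin": 0, "grip": 50},
])

```text
time_s: 8.02
tcp_pos: [0.4956, -0.2626, 0.0111]
eef_rot: [179.9, -0.5, -165.5]
contact_force: [-14.3, -9.9, 8.1]
gripper_width: 0.0551
```

Call:
servo_tool([
  {"dx": 0, "dy": 0, "dz": 0, "spin": 0, "grip": 100},
  {"dx": 0, "dy": 0, "dz": 0, "spin": 0, "grip": 100},
  {"dx": 0, "dy": 0, "dz": 0, "spin": 0, "grip": 100},
  {"dx": 0, "dy": 0, "dz": 0, "spin": 0, "grip": 100},
  {"dx": 0, "dy": 0, "dz": 1, "spin": 0, "grip": 100},
  {"dx": 0, "dy": 0, "dz": 3, "spin": 0, "grip": 100},
  {"dx": 0, "dy": 0, "dz": 6, "spin": 0, "grip": 100},
  {"dx": 0, "dy": 0, "dz": 9, "spin": 0, "grip": 100},
  {"dx": 1.5, "dy": 0.4, "dz": 12, "spin": 0, "grip": 100},
  {"dx": 4, "dy": 1, "dz": 14.5, "spin": 0, "grip": 100},
])

```text
time_s: 8.85
tcp_pos: [0.5398, -0.2518, 0.1603]
eef_rot: [-180.0, 0.1, -165.5]
contact_force: [0.6, -0.4, -0.1]
gripper_width: 0.0874
```

Call:
servo_tool([
  {"dx": 3, "dy": 0.8, "dz": 0.5, "spin": 0, "grip": 100},
  {"dx": 6, "dy": 1.5, "dz": 1, "spin": 0, "grip": 100},
  {"dx": 9, "dy": 2.2, "dz": 1, "spin": 0, "grip": 100},
  {"dx": 10.5, "dy": 2.7, "dz": 1, "spin": 0, "grip": 100},
  {"dx": 10.5, "dy": 2.7, "dz": 1, "spin": 0, "grip": 100},
  {"dx": 10.5, "dy": 2.7, "dz": 1, "spin": 0, "grip": 100},
  {"dx": 10.5, "dy": 2.7, "dz": 1, "spin": 0, "grip": 100},
  {"dx": 10.5, "dy": 2.7, "dz": 1, "spin": 0, "grip": 100},
  {"dx": 10.5, "dy": 2.7, "dz": 1, "spin": 0, "grip": 100},
  {"dx": 10.5, "dy": 2.7, "dz": 1, "spin": 0, "grip": 100},
])

```text
time_s: 9.68
tcp_pos: [0.645, -0.225, 0.1671]
eef_rot: [-180.0, 0.0, -165.5]
contact_force: [-0.2, 0.0, 0.6]
gripper_width: 0.0877
```

```bash
python3 - <<'E'
from look import *
look('w3',{})
a=cv2.imread('pics/w3.png')[0:330,200:430];cv2.imwrite('pics/w3c.png',cv2.resize(a,None,fx=1.8,fy=1.8,interpolation=2))
E
```

```text
9.6833 [ 0.645  -0.225   0.1671] [-1.7999e+02  3.0000e-02 -1.6549e+02] 0.08770904476922291 [-0.2  0.   0.6]
```

View pics/w3c.png

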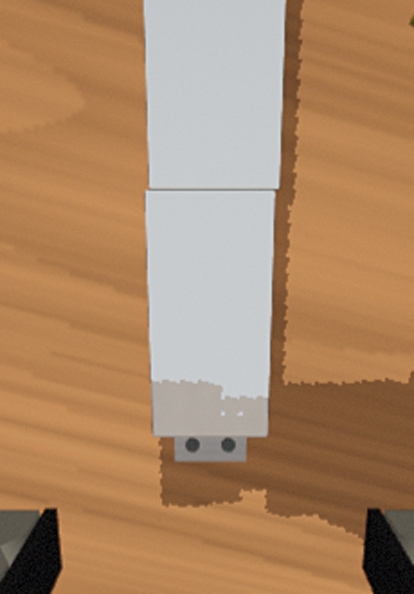

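The joint is closed at crop row 188, but the loose half sits about 2 mm to the right (+y). I'll measure that.

```bash
python3 - <<'E'
from edge import *
k=r.get_calibration('wrist');im=cv2.imread('pics/w3.png')
t,n,o=edges(im,k,260,372,range(112,208,2))
tb,nb,ob=edges(im,k,260,385,range(4,100,2))
# lateral offset at the joint, extrapolating both axes to it
J=ray((318,105),.05,k)[:2];print('joint px->',J)
pb=nb*ob+tb*(J@tb);ps=n*o+t*(J@t);print('offset at joint mm',((pb-ps)@n*1000).round(2), 'offset at block centre', ((pb-.055*tb-ps)@n*1000).round(2),'rel yaw',np.degrees(np.arctan2(*tb[::-1])-np.arctan2(*t[::-1])).round(2));print('stand joint',ps)
E
```

```text
side 0 yaw 14.19 pt [ 0.5918 -0.2679] n 48
side 1 yaw 14.28 pt [ 0.5862 -0.2128] n 48
mean yaw 14.23 width 0.0548 axis offset n.p -0.3778
side 0 yaw 14.4 pt [ 0.5101 -0.287 ] n 48
side 1 yaw 14.35 pt [ 0.4964 -0.234 ] n 48
mean yaw 14.38 width 0.0548 axis offset n.p -0.3773
joint px-> [ 0.54820895 -0.24940352]
offset at joint mm 1.67 offset at block centre 1.53 rel yaw 0.14
stand joint [ 0.54851487 -0.25060963]
```

Call:
servo_tool([
  {"dx": -3, "dy": -0.7, "dz": 0, "spin": 0, "grip": 100},
  {"dx": -6, "dy": -1.5, "dz": 0, "spin": 0, "grip": 100},
  {"dx": -9, "dy": -2.3, "dz": 0, "spin": 0, "grip": 100},
  {"dx": -12, "dy": -3, "dz": -1, "spin": 0, "grip": 100},
  {"dx": -14.3, "dy": -3.6, "dz": -3, "spin": 0, "grip": 100},
  {"dx": -14.9, "dy": -3.8, "dz": -6, "spin": 0, "grip": 100},
  {"dx": -14.9, "dy": -3.8, "dz": -9, "spin": 0, "grip": 100},
  {"dx": -14.9, "dy": -3.8, "dz": -12, "spin": 0, "grip": 100},
  {"dx": -14.9, "dy": -3.8, "dz": -14.4, "spin": 0, "grip": 100},
  {"dx": -14.9, "dy": -3.8, "dz": -15.3, "spin": 0, "grip": 100},
])

```text
time_s: 10.57
tcp_pos: [0.4942, -0.2624, 0.0107]
eef_rot: [179.9, -0.2, -165.5]
contact_force: [-0.6, 0.4, -1.0]
gripper_width: 0.0875
```

Call:
servo_tool([
  {"dx": 0, "dy": 0, "dz": 0, "spin": 0, "grip": 80},
  {"dx": 0, "dy": 0, "dz": 0, "spin": 0, "grip": 70},
  {"dx": 0, "dy": 0, "dz": 0, "spin": 0, "grip": 50},
  {"dx": 0, "dy": 0, "dz": 0, "spin": 0, "grip": 50},
  {"dx": 0, "dy": 0, "dz": 0, "spin": 0, "grip": 50},
  {"dx": 0, "dy": 0, "dz": 0, "spin": 0, "grip": 50},
  {"dx": -0.1, "dy": -0.03, "dz": 0, "spin": 0, "grip": 50},
  {"dx": -0.2, "dy": -0.06, "dz": 0, "spin": 0, "grip": 50},
  {"dx": -0.3, "dy": -0.12, "dz": 0, "spin": 0, "grip": 50},
  {"dx": -0.3, "dy": -0.15, "dz": 0, "spin": 0, "grip": 50},
])

```text
time_s: 11.4
tcp_pos: [0.4952, -0.2642, 0.0147]
eef_rot: [-179.9, 0.2, -165.4]
contact_force: [2.9, 4.5, 8.3]
gripper_width: 0.0547
```

Call:
servo_tool([
  {"dx": -0.1, "dy": -0.08, "dz": 0.1, "spin": -0.002, "grip": 50},
  {"dx": -0.1, "dy": -0.08, "dz": 0.15, "spin": -0.003, "grip": 50},
  {"dx": 0, "dy": -0.06, "dz": 0.15, "spin": -0.003, "grip": 50},
  {"dx": 0.1, "dy": -0.03, "dz": 0.15, "spin": -0.003, "grip": 50},
  {"dx": 0.2, "dy": 0, "dz": 0.15, "spin": -0.003, "grip": 50},
  {"dx": 0.3, "dy": 0.02, "dz": 0.15, "spin": -0.003, "grip": 50},
  {"dx": 0.4, "dy": 0.05, "dz": 0.15, "spin": -0.003, "grip": 50},
  {"dx": 0.5, "dy": 0.07, "dz": 0.15, "spin": -0.003, "grip": 50},
  {"dx": 0.6, "dy": 0.1, "dz": 0.15, "spin": -0.003, "grip": 50},
  {"dx": 0.6, "dy": 0.1, "dz": 0.15, "spin": -0.003, "grip": 50},
])

```text
time_s: 12.23
tcp_pos: [0.4974, -0.2635, 0.0147]
eef_rot: [179.9, -0.2, -165.6]
contact_force: [-7.9, -4.4, 3.8]
gripper_width: 0.0548
```

Call:
servo_tool([
  {"dx": 0.1, "dy": 0.02, "dz": 0, "spin": 0, "grip": 50},
  {"dx": 0.2, "dy": 0.04, "dz": 0, "spin": 0, "grip": 50},
  {"dx": 0.3, "dy": 0.06, "dz": 0, "spin": 0, "grip": 50},
  {"dx": 0.3, "dy": 0.06, "dz": 0, "spin": 0, "grip": 50},
  {"dx": 0.3, "dy": 0.06, "dz": 0, "spin": 0, "grip": 50},
  {"dx": 0.3, "dy": 0.06, "dz": 0, "spin": 0, "grip": 100},
  {"dx": 0.3, "dy": 0.06, "dz": 0, "spin": 0, "grip": 100},
  {"dx": 0.3, "dy": 0.06, "dz": 0, "spin": 0, "grip": 100},
  {"dx": 0.3, "dy": 0.06, "dz": 1, "spin": 0, "grip": 100},
  {"dx": 0.3, "dy": 0.06, "dz": 3, "spin": 0, "grip": 100},
])

```text
time_s: 13.07
tcp_pos: [0.5014, -0.262, 0.0438]
eef_rot: [179.9, -0.2, -165.6]
contact_force: [-0.4, -1.0, 0.4]
gripper_width: 0.0829
```

Call:
servo_tool([
  {"dx": 0, "dy": 0, "dz": 3, "spin": 0, "grip": 100},
  {"dx": 0, "dy": 0, "dz": 6, "spin": 0, "grip": 100},
  {"dx": 2, "dy": 0.5, "dz": 9, "spin": 0, "grip": 100},
  {"dx": 5, "dy": 1.2, "dz": 11, "spin": 0, "grip": 100},
  {"dx": 8, "dy": 2, "dz": 12, "spin": 0, "grip": 100},
  {"dx": 11, "dy": 2.7, "dz": 12, "spin": 0, "grip": 100},
  {"dx": 14, "dy": 3.5, "dz": 12, "spin": 0, "grip": 100},
  {"dx": 14.5, "dy": 3.7, "dz": 12, "spin": 0, "grip": 100},
  {"dx": 14.5, "dy": 3.7, "dz": 12, "spin": 0, "grip": 100},
  {"dx": 14.5, "dy": 3.7, "dz": 12, "spin": 0, "grip": 100},
])

```text
time_s: 13.9
tcp_pos: [0.6472, -0.2251, 0.165]
eef_rot: [180.0, -0.0, -165.6]
contact_force: [-0.2, 0.1, -0.5]
gripper_width: 0.0871
```

```bash
cat > joint.py <<'E'
from look import *
from edge import *
import sys
look(sys.argv[1],{})
k=r.get_calibration('wrist');im=cv2.imread(f'pics/{sys.argv[1]}.png')
t,n,o=edges(im,k,260,372,range(112,208,2))
tb,nb,ob=edges(im,k,260,385,range(4,100,2))
J=ray((318,105),.05,k)[:2]
pb=nb*ob+tb*(J@tb);ps=n*o+t*(J@t);print('offset at joint mm',((pb-ps)@n*1000).round(2), 'offset at block centre', ((pb-.055*tb-ps)@n*1000).round(2),'rel yaw',np.degrees(np.arctan2(*tb[::-1])-np.arctan2(*t[::-1])).round(2));print('stand joint',ps)
a=im[60:150,260:380];cv2.imwrite(f'pics/{sys.argv[1]}c.png',cv2.resize(a,None,fx=6,fy=6,interpolation=2))
E
python3 joint.py w4
```

```text
13.9 [ 0.6472 -0.2251  0.165 ] [ 1.7998e+02 -3.0000e-02 -1.6560e+02] 0.08713375306904492 [-0.2  0.1 -0.5]
side 0 yaw 14.34 pt [ 0.5879 -0.2691] n 48
side 1 yaw 14.2 pt [ 0.5784 -0.2149] n 48
mean yaw 14.27 width 0.0549 axis offset n.p -0.3783
side 0 yaw 14.53 pt [ 0.5277 -0.284 ] n 48
side 1 yaw 14.13 pt [ 0.5086 -0.2323] n 48
mean yaw 14.33 width 0.0548 axis offset n.p -0.3783
offset at joint mm 0.44 offset at block centre 0.38 rel yaw 0.06
stand joint [ 0.54997837 -0.2504353 ]
```

View pics/w4c.png

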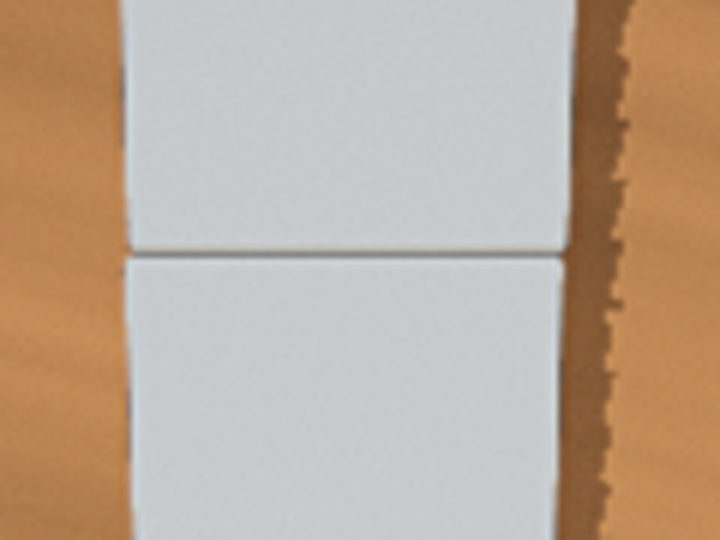

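The sides are now in line to about 0.4 mm. A thin dark line remains at the joint, so I'll compare its darkness with w3's, where the push was harder.

```bash
python3 - <<'E'
import cv2,numpy as np
for f in('w3','w4'):
    im=cv2.imread(f'pics/{f}.png').astype(int)
    for u in(286,300,320,340,350):
        c=im[96:110,u];i=c.sum(1).argmin();print(f,u,96+i,c[i-1:i+2].tolist(),end=' ')
        g=c.mean(1);print('deficit px',round(float(sum(1-g[max(0,i-2):i+3]/200)),2))
E
```

```text
w3 286 105 [[175, 183, 185], [136, 136, 136], [207, 204, 200]] deficit px 0.37
w3 300 105 [[178, 186, 186], [138, 138, 139], [207, 203, 200]] deficit px 0.34
w3 320 105 [[178, 188, 186], [137, 138, 137], [206, 203, 199]] deficit px 0.34
w3 340 105 [[178, 188, 186], [139, 139, 139], [207, 203, 200]] deficit px 0.34
w3 350 105 [[178, 186, 187], [142, 143, 142], [208, 204, 200]] deficit px 0.31
w4 286 102 [[176, 181, 186], [133, 133, 132], [208, 204, 200]] deficit px 0.38
w4 300 102 [[177, 182, 184], [134, 134, 133], [205, 202, 198]] deficit px 0.38
w4 320 102 [[178, 184, 184], [135, 135, 134], [207, 203, 200]] deficit px 0.37
w4 340 102 [[175, 184, 186], [136, 136, 135], [206, 204, 199]] deficit px 0.37
w4 350 102 [[176, 182, 187], [136, 138, 136], [207, 204, 200]] deficit px 0.36
```

The line is grey, under 0.4 px deep, and nearly the same after both pushes, so I take it as the edge bevel, with the ends closed. Next is the tray, with a look from beyond it.

Call:
servo_tool([
  {"dx": 0.3, "dy": 2, "dz": 0.5, "spin": -0.03, "grip": 100},
  {"dx": 1, "dy": 5, "dz": 1, "spin": -0.07, "grip": 100},
  {"dx": 1.5, "dy": 8.5, "dz": 1.5, "spin": -0.11, "grip": 100},
  {"dx": 2, "dy": 12, "dz": 2, "spin": -0.15, "grip": 100},
  {"dx": 2.5, "dy": 15.5, "dz": 2, "spin": -0.19, "grip": 100},
  {"dx": 3, "dy": 19, "dz": 2, "spin": -0.23, "grip": 100},
  {"dx": 3.5, "dy": 22.5, "dz": 2, "spin": -0.27, "grip": 100},
  {"dx": 4, "dy": 26, "dz": 2, "spin": -0.31, "grip": 100},
  {"dx": 4.6, "dy": 29.5, "dz": 2, "spin": -0.35, "grip": 100},
  {"dx": 5.2, "dy": 33, "dz": 2, "spin": -0.39, "grip": 100},
])

```text
time_s: 14.78
tcp_pos: [0.6987, 0.1052, 0.1861]
eef_rot: [180.0, 0.0, 171.9]
contact_force: [0.9, -0.5, -0.3]
gripper_width: 0.0874
```

Call:
servo_tool([
  {"dx": 0.5, "dy": 3, "dz": 0, "spin": -0.04, "grip": 100},
  {"dx": 1, "dy": 6, "dz": 0, "spin": -0.07, "grip": 100},
  {"dx": 1.6, "dy": 8, "dz": 0, "spin": -0.1, "grip": 100},
  {"dx": 1.6, "dy": 8.8, "dz": 0, "spin": -0.1, "grip": 100},
  {"dx": 1.6, "dy": 8.8, "dz": 0, "spin": -0.1, "grip": 100},
  {"dx": 1.6, "dy": 8.8, "dz": 0, "spin": -0.1, "grip": 100},
  {"dx": 1.6, "dy": 8.8, "dz": 0, "spin": -0.1, "grip": 100},
  {"dx": 1.6, "dy": 8.8, "dz": 0, "spin": -0.1, "grip": 100},
  {"dx": 1.6, "dy": 8.8, "dz": 0, "spin": -0.1, "grip": 100},
  {"dx": 1.6, "dy": 8.8, "dz": 0, "spin": -0.1, "grip": 100},
])

```text
time_s: 15.62
tcp_pos: [0.7155, 0.1915, 0.1854]
eef_rot: [180.0, 0.0, 166.2]
contact_force: [0.4, 0.7, -0.6]
gripper_width: 0.0877
```

```bash
python3 - <<'E'
from look import *
look('w5',{'tray_grip':(.612,.219,-.24)})
print(r.get_state()['joints'].round(1))
E
```

```text
15.6167 [0.7155 0.1915 0.1854] [1.7999e+02 1.0000e-02 1.6624e+02] 0.08773598686406388 [ 0.4  0.7 -0.6]
tray_grip 0.56 [0.6094 0.2184] -12.28 cost 0.088
[  30.    28.     7.     0.   -68.9 -133.8]
```

View pics/w5.png

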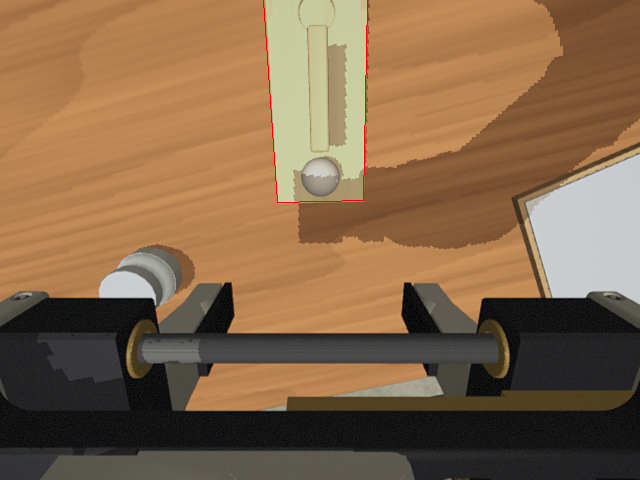

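The tray shows at the top of the picture, with the rail from (317,26) to (320,151) and the ball seated in its pocket at (321,177).

```bash
python3 - <<'E'
from h import *
k=r.get_calibration('wrist')
A=ray((317.5,26),.08,k);B=ray((320,151.5),.08,k)
y=lambda d:np.degrees(np.arctan2(d[1],d[0])).round(2)
print('rail',A.round(4),B.round(4),'len',np.linalg.norm(B-A).round(4),'mid',((A+B)/2).round(4),'yaw',y(B-A))
for z in(.012,):
    l0,l1,r0,r1=[ray(p,z,k) for p in((264,2),(277.5,202),(368,2),(363.5,200))]
    print('sides yaw',y(l1-l0),y(r1-r0),'near mid',((l1+r1)/2).round(4),'w',np.linalg.norm(l1-r1).round(4))
    m=(l1+r1)/2;d=(B-A)/np.linalg.norm(B-A);print('centre from near end',(m-.095*d).round(4))
print('ball',ray((320.5,177),.026,k).round(4))
im=cv2.imread('pics/w5.png');
for v in(50,80,110,140):print(v,im[v,300:335].mean(1).astype(int).tolist())
E
```

```text
rail [0.5709 0.2278 0.08  ] [0.6511 0.21   0.08  ] len 0.0821 mid [0.611  0.2189 0.08  ] yaw -12.47
sides yaw -12.06 -12.65 near mid [0.7017 0.1987 0.012 ] w 0.0848
centre from near end [0.6089 0.2193 0.012 ]
ball [0.6769 0.2046 0.026 ]
50 [187, 188, 188, 190, 188, 189, 190, 184, 148, 172, 179, 179, 178, 180, 179, 181, 180, 182, 183, 184, 184, 185, 183, 184, 184, 182, 165, 129, 137, 137, 136, 135, 138, 137, 137]
80 [188, 189, 189, 188, 189, 189, 190, 187, 159, 157, 175, 182, 181, 181, 180, 181, 182, 182, 184, 183, 185, 184, 185, 184, 187, 187, 177, 155, 107, 135, 137, 135, 138, 136, 139]
110 [193, 190, 190, 190, 189, 190, 190, 190, 187, 165, 165, 177, 184, 183, 184, 183, 182, 183, 183, 184, 185, 186, 185, 188, 188, 188, 183, 163, 118, 135, 139, 136, 138, 138, 138]
140 [191, 190, 190, 190, 190, 191, 191, 190, 192, 187, 144, 171, 181, 186, 185, 184, 184, 186, 186, 186, 186, 186, 186, 188, 189, 190, 189, 175, 152, 117, 138, 140, 140, 138, 138]
```

Call:
servo_tool([
  {"dx": -2, "dy": 0.5, "dz": 0, "spin": 0.01, "grip": 100},
  {"dx": -4.5, "dy": 1.2, "dz": 0, "spin": 0.02, "grip": 100},
  {"dx": -7, "dy": 1.8, "dz": 0, "spin": 0.024, "grip": 100},
  {"dx": -9, "dy": 2.4, "dz": -1, "spin": 0.024, "grip": 100},
  {"dx": -10, "dy": 2.6, "dz": -3, "spin": 0.024, "grip": 100},
  {"dx": -10, "dy": 2.6, "dz": -5.5, "spin": 0.024, "grip": 100},
  {"dx": -10, "dy": 2.6, "dz": -8, "spin": 0.024, "grip": 100},
  {"dx": -10, "dy": 2.6, "dz": -10.5, "spin": 0.024, "grip": 100},
  {"dx": -10, "dy": 2.6, "dz": -12.5, "spin": 0.024, "grip": 100},
  {"dx": -10, "dy": 2.6, "dz": -13.3, "spin": 0.024, "grip": 100},
])

```text
time_s: 16.55
tcp_pos: [0.6138, 0.2175, 0.049]
eef_rot: [-179.8, -0.2, 167.6]
contact_force: [-0.8, -0.8, 0.4]
gripper_width: 0.0873
```

Call:
servo_tool([
  {"dx": 0, "dy": 0, "dz": 0, "spin": 0, "grip": 60},
  {"dx": 0, "dy": 0, "dz": 0, "spin": 0, "grip": 40},
  {"dx": 0, "dy": 0, "dz": 0, "spin": 0, "grip": 32},
  {"dx": 0, "dy": 0, "dz": 0, "spin": 0, "grip": 29},
  {"dx": 0, "dy": 0, "dz": 0, "spin": 0, "grip": 27},
  {"dx": 0, "dy": 0, "dz": 0, "spin": 0, "grip": 25},
  {"dx": 0, "dy": 0, "dz": 0, "spin": 0, "grip": 24},
  {"dx": 0, "dy": 0, "dz": 0, "spin": 0, "grip": 23},
  {"dx": 0, "dy": 0, "dz": 0, "spin": 0, "grip": 22},
  {"dx": 0, "dy": 0, "dz": 0, "spin": 0, "grip": 21},
], squeeze=10)

```text
time_s: 17.38
tcp_pos: [0.6155, 0.2185, 0.0521]
eef_rot: [180.0, 0.0, 167.7]
contact_force: [0.0, -0.2, -0.4]
gripper_width: 0.0264
```

Now I'll close slowly onto the rail, then firm up the squeeze.

Call:
servo_tool([
  {"dx": 0, "dy": 0, "dz": 0, "spin": 0, "grip": 21},
  {"dx": 0, "dy": 0, "dz": 0, "spin": 0, "grip": 20},
  {"dx": 0, "dy": 0, "dz": 0, "spin": 0, "grip": 19},
  {"dx": 0, "dy": 0, "dz": 0, "spin": 0, "grip": 18},
  {"dx": 0, "dy": 0, "dz": 0, "spin": 0, "grip": 17},
  {"dx": 0, "dy": 0, "dz": 0, "spin": 0, "grip": 16},
  {"dx": 0, "dy": 0, "dz": 0, "spin": 0, "grip": 15},
  {"dx": 0, "dy": 0, "dz": 0, "spin": 0, "grip": 14},
  {"dx": 0, "dy": 0, "dz": 0, "spin": 0, "grip": 12},
  {"dx": 0, "dy": 0, "dz": 0, "spin": 0, "grip": 10},
])

```text
time_s: 18.22
tcp_pos: [0.6154, 0.2184, 0.052]
eef_rot: [-180.0, -0.0, 167.7]
contact_force: [0.1, -0.2, -0.7]
gripper_width: 0.0142
```

Call:
servo_tool([
  {"dx": 0, "dy": 0, "dz": 0, "spin": 0, "grip": 8},
  {"dx": 0, "dy": 0, "dz": 0, "spin": 0, "grip": 5},
  {"dx": 0, "dy": 0, "dz": 0, "spin": 0, "grip": 5},
  {"dx": 0, "dy": 0, "dz": 0, "spin": 0, "grip": 5},
  {"dx": 0, "dy": 0, "dz": 0, "spin": 0, "grip": 5},
  {"dx": 0, "dy": 0, "dz": 0.05, "spin": 0, "grip": 5},
  {"dx": 0, "dy": 0, "dz": 0.15, "spin": 0, "grip": 5},
  {"dx": 0, "dy": 0, "dz": 0.3, "spin": 0, "grip": 5},
  {"dx": 0, "dy": 0, "dz": 0.5, "spin": 0, "grip": 5},
  {"dx": 0, "dy": 0, "dz": 0.7, "spin": 0, "grip": 5},
], squeeze=35)

```text
time_s: 19.05
tcp_pos: [0.6155, 0.2186, 0.0592]
eef_rot: [180.0, -0.0, 167.7]
contact_force: [-0.3, 0.0, -2.4]
gripper_width: 0.0136
```

The tray is lifted, reading about 2.4 N. I'll raise it gently and check it.

Call:
servo_tool([
  {"dx": 0, "dy": 0, "dz": 0.1, "spin": 0, "grip": 5},
  {"dx": 0, "dy": 0, "dz": 0.4, "spin": 0, "grip": 5},
  {"dx": 0, "dy": 0, "dz": 0.9, "spin": 0, "grip": 5},
  {"dx": 0, "dy": 0, "dz": 1.6, "spin": 0, "grip": 5},
  {"dx": 0, "dy": 0, "dz": 2.4, "spin": 0, "grip": 5},
  {"dx": 0, "dy": 0, "dz": 3.3, "spin": 0, "grip": 5},
  {"dx": 0, "dy": 0, "dz": 4.1, "spin": 0, "grip": 5},
  {"dx": 0, "dy": 0, "dz": 4.7, "spin": 0, "grip": 5},
  {"dx": 0, "dy": 0, "dz": 5.1, "spin": 0, "grip": 5},
  {"dx": 0, "dy": 0, "dz": 5.3, "spin": 0, "grip": 5},
])

```text
time_s: 19.88
tcp_pos: [0.6158, 0.2186, 0.1131]
eef_rot: [179.9, 0.0, 167.7]
contact_force: [0.8, 0.9, -3.1]
gripper_width: 0.0139
```

```bash
python3 - <<'E'
from h import *
s=r.get_state();print(s['time_s'],s['tcp_pos'].round(4),s['eef_rot'].round(2),s['contact_force'].round(2),s['moment'].round(3))
im=r.capture('scene');a=im[220:350,320:450];cv2.imwrite('pics/s2.png',cv2.resize(a,None,fx=4.5,fy=4.5,interpolation=2))
E
```

```text
19.8833 [0.6158 0.2186 0.1131] [1.7995e+02 5.0000e-02 1.6767e+02] [ 0.79  0.95 -3.1 ] [-0.019 -0.023 -0.009]
```

View pics/s2.png

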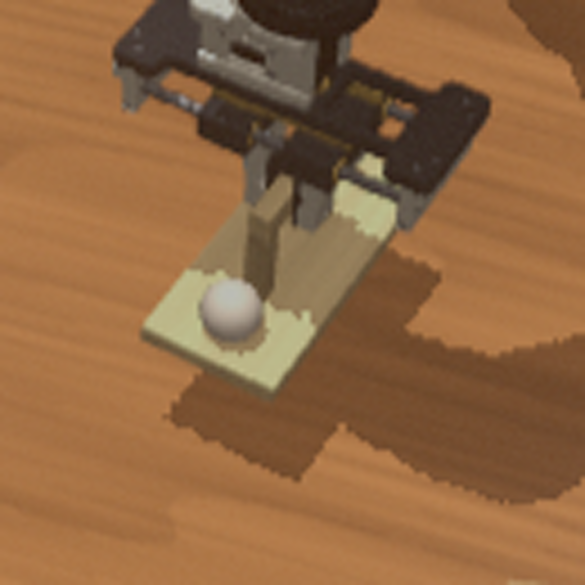

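The crop shows the tray level and off the table, with the ball (232,310) in its pocket. I'll carry it over with a smooth profile.

Call:
servo_tool([
  {"dx": 0, "dy": -0.2, "dz": 0.2, "spin": 0.002, "grip": 5},
  {"dx": -0.1, "dy": -0.6, "dz": 0.6, "spin": 0.006, "grip": 5},
  {"dx": -0.2, "dy": -1.2, "dz": 1.1, "spin": 0.012, "grip": 5},
  {"dx": -0.3, "dy": -2.0, "dz": 1.7, "spin": 0.02, "grip": 5},
  {"dx": -0.4, "dy": -3.0, "dz": 2.3, "spin": 0.03, "grip": 5},
  {"dx": -0.6, "dy": -4.2, "dz": 2.9, "spin": 0.042, "grip": 5},
  {"dx": -0.8, "dy": -5.6, "dz": 3.5, "spin": 0.056, "grip": 5},
  {"dx": -1.0, "dy": -7.2, "dz": 4.1, "spin": 0.071, "grip": 5},
  {"dx": -1.2, "dy": -8.9, "dz": 4.7, "spin": 0.088, "grip": 5},
  {"dx": -1.4, "dy": -10.6, "dz": 5.3, "spin": 0.105, "grip": 5},
])

```text
time_s: 20.77
tcp_pos: [0.6012, 0.1109, 0.166]
eef_rot: [180.0, 0.0, 173.8]
contact_force: [1.2, -0.3, -2.3]
gripper_width: 0.014
```

Call:
servo_tool([
  {"dx": -0.2, "dy": -1.7, "dz": 0.6, "spin": 0.017, "grip": 5},
  {"dx": -0.4, "dy": -3.4, "dz": 1.2, "spin": 0.034, "grip": 5},
  {"dx": -0.7, "dy": -5.1, "dz": 1.8, "spin": 0.051, "grip": 5},
  {"dx": -0.9, "dy": -6.8, "dz": 2.3, "spin": 0.068, "grip": 5},
  {"dx": -1.1, "dy": -8.5, "dz": 2.7, "spin": 0.085, "grip": 5},
  {"dx": -1.3, "dy": -10.2, "dz": 3.0, "spin": 0.102, "grip": 5},
  {"dx": -1.6, "dy": -11.9, "dz": 3.3, "spin": 0.119, "grip": 5},
  {"dx": -1.8, "dy": -13.6, "dz": 3.5, "spin": 0.136, "grip": 5},
  {"dx": -2.0, "dy": -15.3, "dz": 3.6, "spin": 0.153, "grip": 5},
  {"dx": -2.3, "dy": -17, "dz": 3.6, "spin": 0.169, "grip": 5},
])

```text
time_s: 21.6
tcp_pos: [0.5781, -0.0592, 0.2021]
eef_rot: [180.0, 0.1, -176.6]
contact_force: [-0.4, 0.0, -2.1]
gripper_width: 0.0137
```

Call:
servo_tool([
  {"dx": -0.2, "dy": -1.7, "dz": 0, "spin": 0.017, "grip": 5},
  {"dx": -0.4, "dy": -3.4, "dz": 0, "spin": 0.034, "grip": 5},
  {"dx": -0.7, "dy": -5.1, "dz": 0, "spin": 0.051, "grip": 5},
  {"dx": -0.9, "dy": -6.8, "dz": 0, "spin": 0.068, "grip": 5},
  {"dx": -1.1, "dy": -8.5, "dz": 0, "spin": 0.085, "grip": 5},
  {"dx": -1.3, "dy": -10.1, "dz": 0, "spin": 0.101, "grip": 5},
  {"dx": -1.5, "dy": -11.6, "dz": 0, "spin": 0.116, "grip": 5},
  {"dx": -1.7, "dy": -13, "dz": 0, "spin": 0.13, "grip": 5},
  {"dx": -1.9, "dy": -14.2, "dz": 0, "spin": 0.142, "grip": 5},
  {"dx": -2.1, "dy": -15.2, "dz": 0, "spin": 0.151, "grip": 5},
])

```text
time_s: 22.43
tcp_pos: [0.5566, -0.2112, 0.2017]
eef_rot: [-180.0, 0.0, -168.0]
contact_force: [-0.4, 0.4, -2.9]
gripper_width: 0.0136
```

Call:
servo_tool([
  {"dx": -0.1, "dy": -0.8, "dz": 0, "spin": 0.008, "grip": 5},
  {"dx": -0.2, "dy": -1.5, "dz": 0, "spin": 0.015, "grip": 5},
  {"dx": -0.3, "dy": -2.1, "dz": 0, "spin": 0.021, "grip": 5},
  {"dx": -0.3, "dy": -2.6, "dz": 0, "spin": 0.026, "grip": 5},
  {"dx": -0.4, "dy": -3.0, "dz": 0, "spin": 0.03, "grip": 5},
  {"dx": -0.4, "dy": -3.3, "dz": 0, "spin": 0.034, "grip": 5},
  {"dx": -0.5, "dy": -3.6, "dz": 0, "spin": 0.036, "grip": 5},
  {"dx": -0.5, "dy": -3.8, "dz": 0, "spin": 0.038, "grip": 5},
  {"dx": -0.5, "dy": -3.9, "dz": 0, "spin": 0.039, "grip": 5},
  {"dx": -0.5, "dy": -4.0, "dz": 0, "spin": 0.039, "grip": 5},
])

```text
time_s: 23.27
tcp_pos: [0.5525, -0.2495, 0.201]
eef_rot: [180.0, 0.0, -165.7]
contact_force: [-0.5, 0.4, -2.2]
gripper_width: 0.0135
```

```bash
python3 - <<'E'
from h import *
s=r.get_state();print(s['time_s'],s['tcp_pos'].round(4),s['eef_rot'].round(2),s['contact_force'].round(2),s['gripper_width'])
im=r.capture('scene');a=im[130:290,170:330];t=r.capture('top');b=t[170:330,330:490]
cv2.imwrite('pics/s3.png',np.hstack([cv2.resize(q,(400,400),interpolation=2) for q in(a,b)]))
cv2.imwrite('pics/top3.png',t)
E
```

```text
23.2667 [ 0.5525 -0.2495  0.201 ] [ 180.      0.   -165.73] [-0.5   0.38 -2.23] 0.01352918105791384
```

View pics/s3.png

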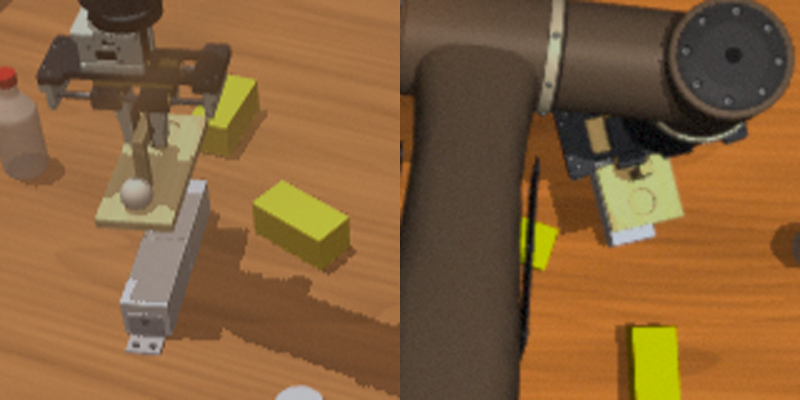

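The ball is still in its pocket, the tray is level over the joint with its long sides along the stand, and the stand is still closed. One hold, then I hand in.

Call:
servo_tool([
  {"dx": 0, "dy": 0, "dz": 0, "spin": 0, "grip": 5},
  {"dx": 0.05, "dy": 0, "dz": 0.05, "spin": 0, "grip": 5},
  {"dx": 0.05, "dy": 0, "dz": 0.1, "spin": 0, "grip": 5},
  {"dx": 0.05, "dy": 0, "dz": 0.1, "spin": 0, "grip": 5},
  {"dx": 0.05, "dy": 0, "dz": 0.1, "spin": 0, "grip": 5},
  {"dx": 0.05, "dy": 0, "dz": 0.1, "spin": 0, "grip": 5},
  {"dx": 0.05, "dy": 0, "dz": 0.1, "spin": 0, "grip": 5},
  {"dx": 0.05, "dy": 0, "dz": 0.1, "spin": 0, "grip": 5},
  {"dx": 0.05, "dy": 0, "dz": 0.1, "spin": 0, "grip": 5},
  {"dx": 0.05, "dy": 0, "dz": 0.1, "spin": 0, "grip": 5},
])

```text
time_s: 24.2
tcp_pos: [0.5529, -0.2496, 0.2021]
eef_rot: [180.0, -0.0, -165.7]
contact_force: [-0.9, -0.0, -0.5]
gripper_width: 0.0137
```

```bash
python3 - <<'E'
from h import *
s=r.get_state();print(s['time_s'],s['tcp_pos'].round(4),s['eef_rot'].round(2),s['qd'].round(2),s['contact_force'].round(1));r.close_job()
E
```

```text
24.2 [ 0.5529 -0.2496  0.2021] [ 180.     -0.   -165.75] [-0.04  0.07 -0.05 -0.13  0.07 -0.09] [-0.9 -0.  -0.5]
the job is handed in; nothing more can be done
```

The stand is closed and the tray is held still and level over the joint. I handed the job in at 24.2 s.

- **Stand:** I slid the loose white half against the fixed half. The first push left it about 1.6 mm to the side, so I regripped it and corrected that. The last measurement showed about 0.4 mm of sideways offset and 0.06° of relative skew. A faint grey line, under half a pixel deep, remained at the joint. It looked nearly the same after both pushes, so I took it as the edge bevel rather than a gap, but I could not rule out a gap of a few tenths of a millimetre.
- **Tray:** I gripped it by the rail and carried it level. The last pictures, taken one hold before hand-in, showed the ball in its pocket and the stand still closed. By the arm's readings, the underside is about 15 cm above the table, or 10 cm above the stand top. It is centred over the joint to within a millimetre or two, with its long sides along the stand.
- **Disagreement:** the last vertical force reading was −0.5 N, where −2.1 to −3.1 N had been usual while carrying. The finger opening had not changed (13.7 mm), so I took it as sensor noise. I took no picture after that reading.
- **Bystanders:** I did not go near the mug, bottle or jar.

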